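# Tip the tube tray into the tub over its rim

### The arm

A 7-joint arm with a two-finger parallel gripper is mounted at the origin on a cart in front of the work surface, level with it; the furniture and walls round the work are solid. World frame = base frame: x ahead of the robot, y to its left, z up, the work surface at z = 0. Lengths are in m, angles in rad, forces in N, time in s.
With the tool pointing down it reaches from about 0.425 to 0.975 m from the base axis. Payload 16.7 kg.
Tool frame: the origin (TCP) lies midway between the tips of the shut fingers; the grasp point (between the pads) lies 19 mm behind it; z points along the fingers, y is the line along which they close (so a half turn about z gives the same grasp; the last joint's range is limited). The gripper opens to 85 mm and grips with 20 to 120 N. Pads are 22 mm wide; open, the fingers measure 114 mm over their backs; the gripper's body (76 mm by 85 mm) begins 54 mm behind the grasp point. The pads swing forward as they close: fully open they stand 13 mm farther back than shut.
Start: joints at [-1.304, 0.426, 0.074, 1.606, -0.034, 1.111, -0.067], TCP at [0.273, 0.617, 0.204] pointing down, gripper open.
Joint ranges: [-2.85, 2.85], [-0.5, 2.14], [-1.23, 1.37], [0.21, 2.46], [-1.02, 4.16], [0.16, 2.05], [-2.73, 2.73]. Speed limits (rad/s): [1.89, 1.89, 2.39, 2.39, 3.01, 3.01, 3.01].

### API

Orientations are given as a unit quaternion [w, x, y, z].
In Python, from station import ctrl gives the robot as it stands.
- The arm moves only by the tool move_arm, never from a script. Its argument "steps" is a list of rows, each a list of 7 numbers: the shift along the tool's x, y, z in m, then the turn, a rotation vector about the tool's x, y, z in degrees, then the closure, from -1 (fully open) to 1 (shut). In form: [[dx, dy, dz, wx, wy, wz, fingers], ...]. A call has 1 to 20 rows; each row shifts and turns the commanded pose from where the row before left it, along the tool's axes as they then stand; what a row does not reach is not made up. A row lasts 1/10 s, in which the tool goes at most 50 mm and 8.59 degrees, less where a joint would pass 70% of its speed; a pose out of reach is approached as far as the arm can. A call is refused whole if a number of a shift passes 0.05 or a number of a turn 8.59, either way. A call with a gripper value outside its range is refused whole. The fingers move at their own pace and stop on an object; the grip force is fixed at half the most. Time passes only in rows, so rows that do not move let the fingers close. It gives the time, the measured TCP pose, the force, the opening and the grip force at its end, in the units of the state.
- ctrl.get_obs(): the state, without advancing time (a new reading comes with each control period).
- ctrl.grab_frame(name): name is "scene" or "top" or "wrist"; returns a dict with "frame" (480x640x3 uint8, red, green, blue), "mtx" (3x3 intrinsics, pixels), "k1" (the pictures are not rectified: a ray, as slopes to the right and down, at radius r is drawn at 1 + k1 r^2 times it, then the intrinsics apply), "pose" (4x4, takes a point from camera to world coordinates); the wrist camera has in their place "T_tool_cam" (4x4, takes a point from camera to tool coordinates, whose origin is the TCP and whose axes are the flange's). Camera axes: x right, y down, z forward; pixel columns grow to the right and rows downward; lengths in m; the calibration is good to about 2 mm. A picture is of the moment at which its call begins: read the wrist's pose just before it. There is no depth.
- ctrl.job_done(): hands the job in; it is judged then, once.
The state is a dict: "t": time; "joints": joint angles; "dq": joint speeds; "joint_torque": joint torques, N m; "position": TCP position; "orientation": TCP orientation; "contact_force": force on the tool from outside, world axes, zero at the start; "moment": the same for the moment, N m; "gripper_width": finger opening in m; "grasp_force": force on a finger pad.
Only numpy, scipy, OpenCV 4.12 (cv2) and the standard library are available. Lean on these libraries where they do the work, as an engineer would, in place of code of your own. Each camera call takes 0.05 s, during which the arm holds its last target. There are 200 camera calls.

### The job

Empty the blue tipping tray into the white tub: take it by its sloped tab, carry it level so that no tube falls out, and hook it over the tub's rim on the side that faces the tray, so that the spout rests on the rim and the steel cleat under it, whose exact setting you must feel for, touches the rim from outside. Keep it hooked and resting on the rim while you turn it well over (past 45 degrees) until all three paint tubes have slid into the tub, leaning on the tub only lightly, and turn it back on the rim before lifting it away. Then stand the empty tray flat on the desk, clear of the tub, and let go; do not push the tub out of its place or tip it, and leave the other things alone.

Things in the scene. Friction and masses are not known exactly. Their poses are not given: they have to be found in the camera images.
- tray: blue tipping tray, 200 g, standing 46 mm high on its cleat and two rubber feet. Origin: on the desk under it; z up, +y to the open spout, -y to the grip tab. Floor 110 (x) x 150 mm (y -65 to +85), 4 mm thick, underside 18 mm over the desk. Walls 4 mm thick up to z = 46 mm; beside the spout (y 58 to 85) only to z = 30. Three paint tubes lie in it lengthwise, sliding off at 26 to 36 degrees
- hook (a point): fixed point at (0, 58, 18) mm of the tray, same axes, under its floor, where the steel cleat's spout-side face is at its middle setting. The cleat (100 mm wide, 6 mm thick, down to z = 0) is set anywhere up to 9 mm nearer or farther along y; the setting is not told: feel for it. Hooked, the rim lies in its corner with the floor: cleat outside the tub touching it, spout reaching in
- tab (a point): grip point on the tray's tab, at (0, -84.6, 67.5) mm of its frame, same axes. The tab is a flat plate 70 mm wide (x), 10 mm thick, that leans away from the spout by 35 degrees from vertical and ends 18 mm beyond this point along (0, -sin 35, cos 35); grip it across its thickness with the tool tilted to match. The loaded tray pulls its spout down with about 0.3 N m: grip firmly
- tub: square white plastic tub, open, loose, weighted to 1.2 kg, 141 (x) x 149 (y) x 135 mm high; inside at the top 130 x 136 mm, walls 6 mm; origin under its middle, z up. It slides when pushed with about 6 N
- rim (a point): middle of the tub's outer top edge on the side facing the tray (the tub's -y side), at (0, -73, 135) mm of its frame, same axes; the edge runs along x and is level, dipping by 3 to 5 mm at its very middle. The rim is 7 mm thick; once hooked, the tray turns on its inner top edge. It is stiff: a held tray pushed 1 mm too far bears on it with 6 to 10 N
- tube_red: metal paint tube, white with a red end, 30x102x21 mm, 28 g; origin under its middle, length along y, cap at +y
- tube_blue: metal paint tube, white with a blue end, 30x102x22 mm, 28 g; origin under its middle, length along y, cap at +y
- tube_green: metal paint tube, white with a green end, 30x102x24 mm, 28 g; origin under its middle, length along y, cap at +y
- pen_cup: bystander: square yellow pen cup with pens, 66x66x169 mm, origin under its middle
- glue_bottle: bystander: teal glue bottle, 39 mm across, 129 mm high, origin under its middle
- palette: bystander: round white mixing palette, 123 mm across, 12 mm high, origin under its middle
- ink_rose: bystander: rose paint bottle, 31 mm across, 88 mm high, origin under its middle
- ink_ochre: bystander: ochre paint bottle, 31 mm across, 88 mm high, origin under its middle
- berry_box: bystander: small dotted carton, 60x85x42 mm, origin under its middle
Things that resemble listed ones, but are neither listed nor needed, are in the scene too. There is more than one size of the tray; the job needs the smaller.

How it is judged:
By the outcome, as a careful person would: the job done as asked, in the order asked, and still so for the second after the job is handed in, with the robot touching nothing.
It also fails if it takes over 72 s, if anything falls off the work surface, if the arm or the gripper's body presses on something with over 40 N, if the wrist force passes 120 N, or if a joint passes its speed limit or range.

## Working session

There is one attempt and no reset: what is moved stays moved. The work goes in short steps, Python scripts to look and compute and a tool call to move; the robot and the scene stay as the last step left them, time stands still between calls to the robot, and variables do not carry over. Pictures are saved under pics/ and viewed, at most 10 in all, crops included, and the job is handed in when it is done.

Besides the shell and the picture viewer there is one more tool, called after ">>>" as name(argument=value, ...) on one line, values as JSON. move_arm: Moves the arm, as the interface text tells. Its arguments: {"type":"object","properties":{"steps":{"type":"array","items":{"type":"array","items":{"type":"number"}}}},"required":["steps"]}

```bash
mkdir -p pics; ls
python3 - <<'E'
from station import ctrl
import cv2,pickle
o=ctrl.get_obs();print(o)
d={}
for n in("scene","top"):
    f=ctrl.grab_frame(n);d[n]=f
    cv2.imwrite(f"pics/{n}0.png",f["frame"][:,:,::-1]);print(n,f["mtx"],f["k1"],f["pose"])
pickle.dump(d,open("f0.pkl","wb"))
E
```

```text
pics
{'t': 0.0, 'joints': array([-1.3045175 ,  0.42672199,  0.07381489,  1.60660974, -0.03410663,
        1.11081917, -0.06708314]), 'dq': array([-7.68474824e-04, -1.49208896e-03, -6.17420489e-04,  7.42938446e-04,
        4.55448079e-04,  7.87304773e-05, -1.09427127e-03]), 'joint_torque': array([ 1.47268292e-03, -9.49846888e+01,  3.76113743e+00, -4.63472164e+01,
        1.91704044e-02,  1.08091548e-02, -1.84843441e-05]), 'position': array([0.27245771, 0.61707451, 0.20281502]), 'orientation': array([-9.74672348e-05,  2.06387858e-01,  9.78470045e-01, -6.42714187e-04]), 'contact_force': array([ 0.20158136,  0.13193156, -0.39693478]), 'moment': array([ 0.05928616, -0.01339199, -0.00032916]), 'grasp_force': 0.0, 'gripper_width': 0.08560624451500172}
scene [[548.95705736   0.         315.95804292]
 [  0.         548.95705736 237.64759087]
 [  0.           0.           1.        ]] -0.09497773277792322 [[ 0.97674547 -0.07737109  0.19995499  0.23150203]
 [-0.21408993 -0.40227675  0.89013421 -1.28409807]
 [ 0.01156659 -0.91224291 -0.40948636  0.70526194]
 [ 0.          0.          0.          1.        ]]
top [[480.84376447   0.         322.23693734]
 [  0.         480.84376447 242.60528056]
 [  0.           0.           1.        ]] -0.0685599367272531 [[-0.01005851 -0.99565143  0.09261245  0.42452594]
 [-0.99993938  0.00960028 -0.00539202  0.00902328]
 [ 0.00447947 -0.09266107 -0.99568763  1.36620229]
 [ 0.          0.          0.          1.        ]]
```

View pics/scene0.png

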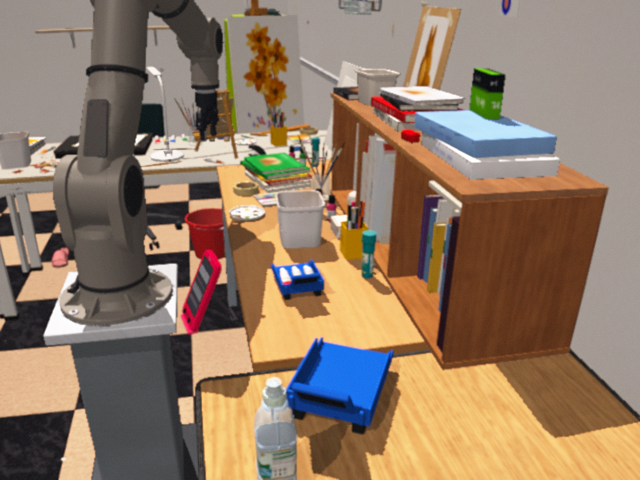

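View pics/top0.png

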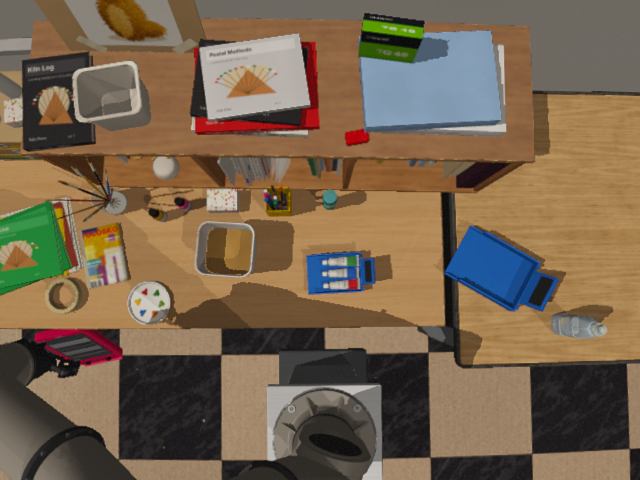

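The top view shows two trays: the larger empty one at (500,268), and the smaller one with three tubes at (340,272), which fits the task. There are two tubs: one on the desk at (225,250), and a decoy on the shelf at (108,92). The desk tub fits. I'll confirm both in a crop.

```bash
cat > h.py <<'E'
import numpy as np,cv2,pickle
from scipy.spatial.transform import Rotation as R
def proj(P,f):
    T=np.linalg.inv(f["pose"]);p=np.atleast_2d(P)@T[:3,:3].T+T[:3,3];s=p[:,:2]/p[:,2:]
    s=s*(1+f["k1"]*(s**2).sum(1,keepdims=True));K=f["mtx"];return s*[K[0,0],K[1,1]]+K[:2,2]
def ray(uv,f):
    K=f["mtx"];d=(np.array(uv,float)-K[:2,2])/[K[0,0],K[1,1]];s=d.copy()
    for _ in range(20):s=d/(1+f["k1"]*(s@s))
    return f["pose"][:3,3],f["pose"][:3,:3]@np.r_[s,1]
def atz(uv,f,z):
    o,d=ray(uv,f);return o+d*(z-o[2])/d[2]
def tri(obs):
    A=np.zeros((3,3));b=np.zeros(3)
    for uv,f in obs:
        o,d=ray(uv,f);d=d/np.linalg.norm(d);M=np.eye(3)-np.outer(d,d);A+=M;b+=M@o
    return np.linalg.solve(A,b)
def rq(q):return R.from_quat(np.r_[q[1:],q[0]])
E
python3 - <<'E'
from h import *
d=pickle.load(open("f0.pkl","rb"))
c=d["top"]["frame"][210:310,185:385,::-1]
c=cv2.resize(c,None,fx=4,fy=4,interpolation=cv2.INTER_CUBIC);cv2.imwrite("pics/c1.png",c)
c=d["scene"]["frame"][180:310,250:390,::-1]
c=cv2.resize(c,None,fx=4,fy=4,interpolation=cv2.INTER_CUBIC);cv2.imwrite("pics/c2.png",c)
E
```

```text
(no output)
```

View pics/c1.png

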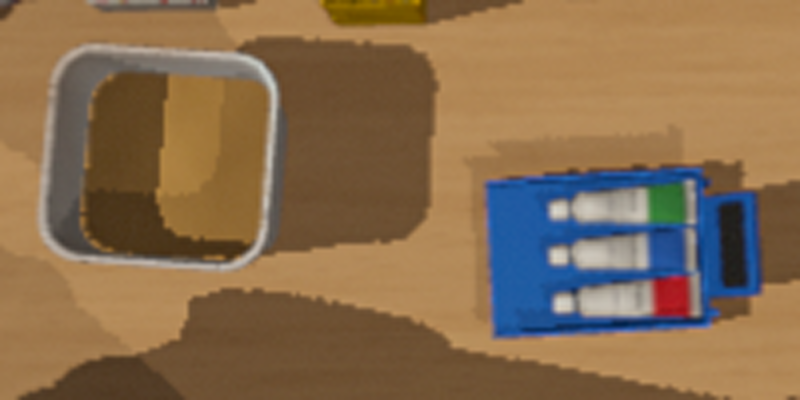

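View pics/c2.png

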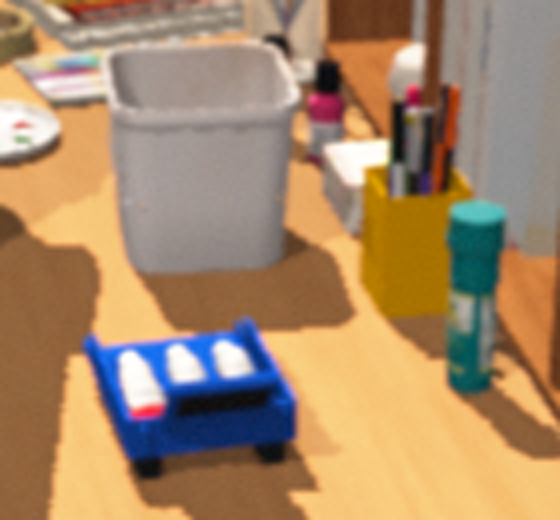

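The crops confirm it. The small tray with green, blue and red tubes has its spout to the left, toward the tub (+y world), and its tab to the right at about c1 (735,243). The desk tub's rim facing the tray runs from (280,80) to (270,245) in c1.

Run:
```python
from h import *
from scipy.optimize import least_squares
d=pickle.load(open("f0.pkl","rb"));f=d["top"]
c=lambda *p:np.array(p)/4+[185,210]-.375
M=np.array([[55,85,30],[-55,85,30],[55,-65,46],[-55,-65,46],[35,-94.9,82.2],[-35,-94.9,82.2]])/1e3
uv=c((487,182),(495,337),(705,168),(715,325),(760,192),(758,295))
def W(q,M):
    return np.c_[M[:,:2]@np.array([[np.cos(q[2]),np.sin(q[2])],[-np.sin(q[2]),np.cos(q[2])]])+q[:2],M[:,2]]
r=least_squares(lambda q:(proj(W(q,M),f)-uv).ravel(),[.4,-.05,0]);print("tray",r.x,np.degrees(r.x[2]),r.fun.reshape(-1,2).round(1).tolist())
print("tab",W(r.x,np.array([[0,-.0846,.0675]])))
# tub edges at z=.135
for n,a,b in(("top",(75,45),(255,55)),("right",(280,80),(270,245)),("bot",(75,260),(235,270)),("left",(50,70),(40,235))):
    A,B=[atz(p,f,.135) for p in c(a,b)];print(n,A.round(4),B.round(4),np.degrees(np.arctan2(*(B-A)[1::-1])))
# rim height: mid of -y edge in both views
g=d["scene"];print(tri([(c((275,162))[0],f),(np.array((207,122))/4+[250,180],g)]))
np.save("tray0.npy",r.x)
```

```text
tray [ 0.46431226 -0.04151398  0.03900455] 2.2347960446159947 [[0.3, -0.6], [0.1, 0.3], [-0.0, -0.2], [-0.3, 0.6], [-1.1, -0.3], [1.0, 0.2]]
tab [[ 0.46761121 -0.12604963  0.0675    ]]
top [0.5986 0.3097 0.135 ] [0.5908 0.1927 0.135 ] -93.7980459447152
right [0.5744 0.1765 0.135 ] [0.4681 0.1826 0.135 ] 176.69875725115665
bot [0.4595 0.308  0.135 ] [0.4523 0.205  0.135 ] -94.00784086645321
left [0.5824 0.3258 0.135 ] [0.4757 0.3308 0.135 ] 177.3122279872933
[0.51988779 0.18181362 0.12137711]
```

```bash
cat >> h.py <<'E'
def tpose(p,yaw,pitch=0):
    """tool pose for gripping tab of a tray at origin p (x,y,z), yaw, pitched spout-down by `pitch` deg"""
    T=R.from_euler("z",yaw)*R.from_euler("x",-pitch,degrees=True)
    a=np.radians(35);L=np.array([[-1,0,0],[0,np.cos(a),np.sin(a)],[0,np.sin(a),-np.cos(a)]]).T
    g=np.array([0,-.0846,.0675])+.019*L[:,2]
    return np.array(p)+T.apply(g),T*R.from_matrix(L)
def rows(p0,R0,p1,R1,n,grip,s=None):
    w=(R0.inv()*R1).as_rotvec()/n;wd=np.round(np.degrees(w),2);p=np.array(p0,float);Rc=R0;out=[]
    for k in range(n):
        tgt=np.array(p0)+(np.array(p1)-p0)*(k+1)/n
        d=np.round(Rc.inv().apply(tgt-p),4);p=p+Rc.apply(d);Rc=Rc*R.from_rotvec(np.radians(wd))
        out.append([*map(float,d),*map(float,wd),grip])
    print(str(out).replace(" ",""));return p,Rc
def cur():
    from station import ctrl
    o=ctrl.get_obs();return o["position"],rq(o["orientation"])
E
python3 - <<'E'
from h import *
t=np.load("tray0.npy");p,Rt=tpose([t[0],t[1],0],t[2]);pre=p-.11*Rt.as_matrix()[:,2]+[0,0,.03]
print(p,pre,Rt.as_matrix())
rows(*cur(),pre,Rt,20,-1)
E
```

```text
[ 0.46718624 -0.11515997  0.05193611] [ 0.46964655 -0.17820539  0.17204284] [[-0.99923942 -0.03194256 -0.02236642]
 [-0.03899466  0.81852901  0.57314019]
 [ 0.          0.57357644 -0.81915204]]
[[-0.0251,-0.0324,0.0016,-1.72,0.4,-1.26,-1],[-0.0244,-0.033,0.0004,-1.72,0.4,-1.26,-1],[-0.0236,-0.0334,-0.0007,-1.72,0.4,-1.26,-1],[-0.0229,-0.034,-0.0019,-1.72,0.4,-1.26,-1],[-0.0221,-0.0344,-0.0031,-1.72,0.4,-1.26,-1],[-0.0213,-0.0347,-0.0043,-1.72,0.4,-1.26,-1],[-0.0206,-0.0351,-0.0055,-1.72,0.4,-1.26,-1],[-0.0197,-0.0353,-0.0067,-1.72,0.4,-1.26,-1],[-0.0188,-0.0355,-0.0079,-1.72,0.4,-1.26,-1],[-0.0181,-0.0357,-0.009,-1.72,0.4,-1.26,-1],[-0.0172,-0.0358,-0.0103,-1.72,0.4,-1.26,-1],[-0.0163,-0.0358,-0.0115,-1.72,0.4,-1.26,-1],[-0.0155,-0.0358,-0.0126,-1.72,0.4,-1.26,-1],[-0.0145,-0.0358,-0.0138,-1.72,0.4,-1.26,-1],[-0.0137,-0.0356,-0.015,-1.72,0.4,-1.26,-1],[-0.0128,-0.0354,-0.0162,-1.72,0.4,-1.26,-1],[-0.0119,-0.0352,-0.0173,-1.72,0.4,-1.26,-1],[-0.011,-0.035,-0.0184,-1.72,0.4,-1.26,-1],[-0.0101,-0.0346,-0.0196,-1.72,0.4,-1.26,-1],[-0.0093,-0.0342,-0.0206,-1.72,0.4,-1.26,-1]]
```

>>> move_arm(steps=[[0, 0, -0.04, 0, 0, 0, -1], [0, 0, -0.04, 0, 0, 0, -1]])

```text
t: 0.3
position: [0.2723, 0.6166, 0.2831]
orientation: [-0.0, 0.206, 0.978, -0.002]
contact_force: [0.3, -0.1, 0.3]
gripper_width: 0.0855
grasp_force: 0.0
```

>>> move_arm(steps=[[-0.0251, -0.0324, 0.0016, -1.72, 0.4, -1.26, -1], [-0.0244, -0.033, 0.0004, -1.72, 0.4, -1.26, -1], [-0.0236, -0.0334, -0.0007, -1.72, 0.4, -1.26, -1], [-0.0229, -0.034, -0.0019, -1.72, 0.4, -1.26, -1], [-0.0221, -0.0344, -0.0031, -1.72, 0.4, -1.26, -1], [-0.0213, -0.0347, -0.0043, -1.72, 0.4, -1.26, -1], [-0.0206, -0.0351, -0.0055, -1.72, 0.4, -1.26, -1], [-0.0197, -0.0353, -0.0067, -1.72, 0.4, -1.26, -1], [-0.0188, -0.0355, -0.0079, -1.72, 0.4, -1.26, -1], [-0.0181, -0.0357, -0.009, -1.72, 0.4, -1.26, -1], [-0.0172, -0.0358, -0.0103, -1.72, 0.4, -1.26, -1], [-0.0163, -0.0358, -0.0115, -1.72, 0.4, -1.26, -1], [-0.0155, -0.0358, -0.0126, -1.72, 0.4, -1.26, -1], [-0.0145, -0.0358, -0.0138, -1.72, 0.4, -1.26, -1], [-0.0137, -0.0356, -0.015, -1.72, 0.4, -1.26, -1], [-0.0128, -0.0354, -0.0162, -1.72, 0.4, -1.26, -1], [-0.0119, -0.0352, -0.0173, -1.72, 0.4, -1.26, -1], [-0.011, -0.035, -0.0184, -1.72, 0.4, -1.26, -1], [-0.0101, -0.0346, -0.0196, -1.72, 0.4, -1.26, -1], [-0.0093, -0.0342, -0.0206, -1.72, 0.4, -1.26, -1]])

```text
t: 2.3
position: [0.4626, -0.1524, 0.254]
orientation: [-0.009, -0.011, 0.957, 0.291]
contact_force: [1.6, 1.2, 1.9]
gripper_width: 0.0855
grasp_force: 0.0
```

```bash
cat >> h.py <<'E'
def wrist(name):
    from station import ctrl
    p,Rt=cur();f=ctrl.grab_frame("wrist");T=np.eye(4);T[:3,:3]=Rt.as_matrix();T[:3,3]=p
    f["pose"]=T@f["T_tool_cam"];pickle.dump(f,open(name+".pkl","wb"));cv2.imwrite(f"pics/{name}.png",f["frame"][:,:,::-1]);return f
E
python3 - <<'E'
from h import *
print(cur()[0],cur()[1].as_matrix());f=wrist("w1");print(f["T_tool_cam"],f["mtx"],f["k1"])
t=np.load("tray0.npy")
E
```

```text
[ 0.46255711 -0.15243782  0.25400587] [[-0.99958806 -0.01560115 -0.02408966]
 [-0.02637124  0.83048629  0.55641449]
 [ 0.01132543  0.55682055 -0.8305556 ]]
[[-1.09069910e-04 -9.46112177e-01 -3.23839060e-01  8.36295583e-02]
 [ 9.99999939e-01  4.10335335e-06 -3.48790959e-04 -9.89719646e-04]
 [ 3.31324199e-04 -3.23839079e-01  9.46112119e-01 -1.70743899e-01]
 [ 0.00000000e+00  0.00000000e+00  0.00000000e+00  1.00000000e+00]] [[338.24506648   0.         319.89183198]
 [  0.         338.24506648 238.04995952]
 [  0.           0.           1.        ]] -0.05057501625064315
```

View pics/w1.png

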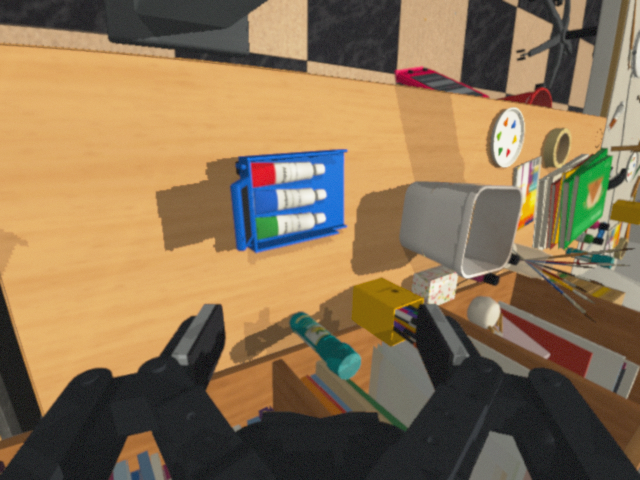

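The wrist view shows the tray at (295,205) with its tab at (240,215), and the tub rim near edge at about (480,230). I'll overlay the fitted models on an enlarged crop.

Run:
```python
from h import *
f=pickle.load(open("w1.pkl","rb"));t=np.load("tray0.npy")
def W(q,M):
    M=np.array(M)/1e3;return np.c_[M[:,:2]@np.array([[np.cos(q[2]),np.sin(q[2])],[-np.sin(q[2]),np.cos(q[2])]])+q[:2],M[:,2]]
P=proj(W(t,[[55,85,30],[-55,85,30],[55,-65,46],[-55,-65,46],[35,-94.9,82.2],[-35,-94.9,82.2]]),f)
Q=proj(W([.525,.2535,np.radians(-3.4)],[[-70,-73,135],[70,-73,135],[70,73,135],[-70,73,135],[0,-73,135]]),f)
print(P.round(1).tolist(),Q.round(1).tolist())
x0,y0=220,130;c=cv2.resize(f["frame"][y0:y0+165,x0:x0+310,::-1],(775,412),interpolation=cv2.INTER_CUBIC)
for a in np.r_[P,Q]:
    cv2.drawMarker(c,tuple(int(v) for v in ((a-[x0,y0]+.5)*2.5)),(255,0,255),0,12,1)
cv2.imwrite("pics/c3.png",c)
```

```text
[[347.7, 228.4], [348.3, 150.1], [255.5, 254.3], [247.6, 158.8], [241.2, 253.0], [234.6, 185.0]] [[476.3, 186.8], [458.8, 281.2], [508.2, 266.7], [526.0, 186.0], [467.4, 235.8]]
```

View pics/c3.png

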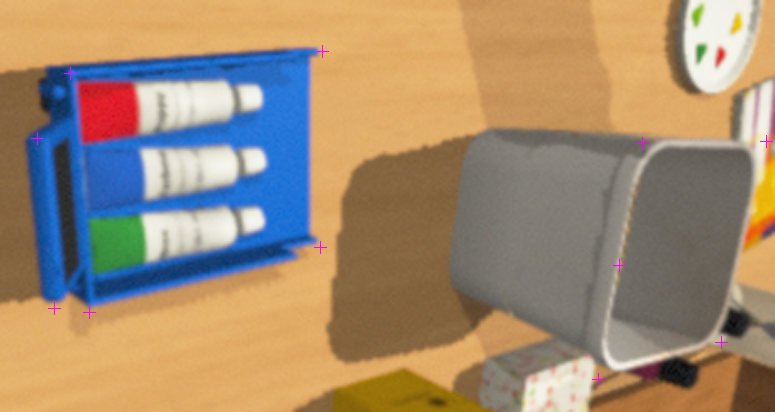

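The overlay agrees to within about 2–3 mm, with both models marked slightly too far in +y. I'll go in for the grasp.

Run:
```python
from h import *
t=np.load("tray0.npy");t[:2]-=.001;np.save("tray0.npy",t)
p,Rt=tpose([t[0],t[1],0],t[2]);pre=p-.075*Rt.as_matrix()[:,2]
a=rows(*cur(),pre,Rt,6,-1)
rows(*a,p,Rt,5,-1)
print(p)
```

```text
[[-0.0012,-0.0128,0.0194,-0.21,0.01,-0.22,-1],[-0.0012,-0.0129,0.0194,-0.21,0.01,-0.22,-1],[-0.0011,-0.0129,0.0193,-0.21,0.01,-0.22,-1],[-0.0011,-0.013,0.0192,-0.21,0.01,-0.22,-1],[-0.0011,-0.0131,0.0192,-0.21,0.01,-0.22,-1],[-0.001,-0.0132,0.0192,-0.21,0.01,-0.22,-1]]
[[0.0,0.0,0.015,-0.0,-0.0,-0.0,-1],[0.0,0.0,0.015,-0.0,-0.0,-0.0,-1],[0.0,0.0,0.015,-0.0,-0.0,-0.0,-1],[0.0,0.0,0.015,-0.0,-0.0,-0.0,-1],[0.0,0.0001,0.015,-0.0,-0.0,-0.0,-1]]
[ 0.46618624 -0.11615997  0.05193611]
```

>>> move_arm(steps=[[-0.0012, -0.0128, 0.0194, -0.21, 0.01, -0.22, -1], [-0.0012, -0.0129, 0.0194, -0.21, 0.01, -0.22, -1], [-0.0011, -0.0129, 0.0193, -0.21, 0.01, -0.22, -1], [-0.0011, -0.013, 0.0192, -0.21, 0.01, -0.22, -1], [-0.0011, -0.0131, 0.0192, -0.21, 0.01, -0.22, -1], [-0.001, -0.0132, 0.0192, -0.21, 0.01, -0.22, -1], [0, 0, 0, 0, 0, 0, -1]])

```text
t: 3.05
position: [0.4672, -0.1501, 0.1135]
orientation: [-0.007, -0.021, 0.953, 0.302]
contact_force: [-0.0, -0.4, 0.8]
gripper_width: 0.0852
grasp_force: 0.0
```

Run:
```python
from h import *
t=np.load("tray0.npy");p,Rt=tpose([t[0],t[1],0],t[2])
rows(*cur(),p,Rt,5,-1)
c=cur()[1];print((c.inv()*Rt).as_rotvec(degrees=True))
```

```text
[[-0.0001,-0.0015,0.014,0.02,-0.04,0.04,-1],[-0.0001,-0.0015,0.014,0.02,-0.04,0.04,-1],[-0.0001,-0.0016,0.0139,0.02,-0.04,0.04,-1],[-0.0001,-0.0015,0.014,0.02,-0.04,0.04,-1],[-0.0001,-0.0015,0.014,0.02,-0.04,0.04,-1]]
[ 0.11098016 -0.19744466  0.18498826]
```

>>> move_arm(steps=[[-0.0001, -0.0015, 0.014, 0.02, -0.04, 0.04, -1], [-0.0001, -0.0015, 0.014, 0.02, -0.04, 0.04, -1], [-0.0001, -0.0016, 0.0139, 0.02, -0.04, 0.04, -1], [-0.0001, -0.0015, 0.014, 0.02, -0.04, 0.04, -1], [-0.0001, -0.0015, 0.014, 0.02, -0.04, 0.04, -1], [0, 0, 0, 0, 0, 0, -1], [0, 0, 0, 0, 0, 0, -1]])

```text
t: 3.75
position: [0.4677, -0.1174, 0.0545]
orientation: [-0.005, -0.019, 0.954, 0.3]
contact_force: [0.5, -0.0, 0.5]
gripper_width: 0.0852
grasp_force: 0.0
```

Run:
```python
from h import *
t=np.load("tray0.npy");p,Rt=tpose([t[0],t[1],0],t[2])
c=cur();print((c[1].inv()*Rt).as_rotvec(degrees=True),c[1].inv().apply(p-c[0]))
```

```text
[-0.13091319  0.1278689   0.090611  ] [ 0.00142129 -0.00037497  0.00284197]
```

Within 3 mm; I'll correct that and close.

>>> move_arm(steps=[[0.0014, -0.0003, 0.0025, -0.13, 0.13, 0.09, -1], [0, 0, 0, 0, 0, 0, 1], [0, 0, 0, 0, 0, 0, 1], [0, 0, 0, 0, 0, 0, 1], [0, 0, 0, 0, 0, 0, 1], [0, 0, 0, 0, 0, 0, 1], [0, 0, 0, 0, 0, 0, 1], [0, 0, 0, 0, 0, 0, 1], [0, 0, 0, 0, 0, 0, 1]])

```text
t: 4.65
position: [0.4661, -0.1158, 0.0517]
orientation: [-0.006, -0.019, 0.953, 0.301]
contact_force: [-1.5, -0.4, 5.5]
gripper_width: 0.008
grasp_force: 59.0
```

Run:
```python
from h import *
from station import ctrl
o=ctrl.get_obs();print(o["contact_force"],o["moment"],o["gripper_width"],o["grasp_force"])
t=np.load("tray0.npy");p,Rt=tpose([t[0],t[1],0],t[2])
c=cur();print((c[1].inv()*Rt).as_rotvec(degrees=True),c[1].inv().apply(p-c[0]),c[0]);np.save("gripR.npy",c[1].as_quat())
```

```text
[-1.48609383 -0.3896498   5.49904902] [0.19043902 0.15254524 0.14515076] 0.008034241924988387 58.97162675857544
[ 0.03457809 -0.00593003  0.00773655] [-0.00010947 -0.00014435 -0.00042306] [ 0.46606272 -0.11580347  0.05167257]
```

Run:
```python
from h import *
c=cur();yaw=np.radians(-3.4);rim=np.array([.5207,.179,.135])
b=rows(*c,c[0]+[0,0,.17],c[1],8,1)
o=rim+R.from_euler("z",yaw).apply([0,-.076,0]);o[2]=.17
p,Rt=tpose(o,yaw);print(o,p);rows(*b,p,Rt,12,1)
```

```text
[[0.0,0.0122,-0.0174,0.0,0.0,0.0,1],[0.0,0.0122,-0.0174,0.0,0.0,0.0,1],[0.0,0.0122,-0.0174,0.0,0.0,0.0,1],[0.0,0.0122,-0.0174,0.0,0.0,0.0,1],[0.0,0.0122,-0.0174,0.0,0.0,0.0,1],[0.0,0.0122,-0.0174,0.0,0.0,0.0,1],[0.0,0.0122,-0.0174,0.0,0.0,0.0,1],[0.0,0.0122,-0.0174,0.0,0.0,0.0,1]]
[0.51619272 0.10313377 0.17      ] [0.51182171 0.02956145 0.22193611]
[[-0.0043,0.0098,0.0068,0.0,-0.27,0.39,1],[-0.0042,0.0098,0.0069,0.0,-0.27,0.39,1],[-0.0041,0.0099,0.0069,0.0,-0.27,0.39,1],[-0.0039,0.0099,0.0069,0.0,-0.27,0.39,1],[-0.0039,0.0099,0.0069,0.0,-0.27,0.39,1],[-0.0038,0.0099,0.007,0.0,-0.27,0.39,1],[-0.0037,0.01,0.0069,0.0,-0.27,0.39,1],[-0.0036,0.01,0.007,0.0,-0.27,0.39,1],[-0.0035,0.01,0.007,0.0,-0.27,0.39,1],[-0.0034,0.01,0.007,0.0,-0.27,0.39,1],[-0.0032,0.0101,0.007,0.0,-0.27,0.39,1],[-0.0032,0.0101,0.0071,0.0,-0.27,0.39,1]]
```

>>> move_arm(steps=[[0, 0.003, -0.0044, 0, 0, 0, 1], [0, 0.0092, -0.013, 0, 0, 0, 1], [0, 0.0122, -0.0174, 0, 0, 0, 1], [0, 0.0122, -0.0174, 0, 0, 0, 1], [0, 0.0122, -0.0174, 0, 0, 0, 1], [0, 0.0122, -0.0174, 0, 0, 0, 1], [0, 0.0122, -0.0174, 0, 0, 0, 1], [0, 0.0122, -0.0174, 0, 0, 0, 1], [0, 0.0122, -0.0174, 0, 0, 0, 1], [0, 0, 0, 0, 0, 0, 1]])

```text
t: 5.65
position: [0.4668, -0.1166, 0.2246]
orientation: [-0.004, -0.019, 0.954, 0.3]
contact_force: [0.0, -1.0, -3.2]
gripper_width: 0.0082
grasp_force: 58.8
```

>>> move_arm(steps=[[-0.0043, 0.0098, 0.0068, 0, -0.27, 0.39, 1], [-0.0042, 0.0098, 0.0069, 0, -0.27, 0.39, 1], [-0.0041, 0.0099, 0.0069, 0, -0.27, 0.39, 1], [-0.0039, 0.0099, 0.0069, 0, -0.27, 0.39, 1], [-0.0039, 0.0099, 0.0069, 0, -0.27, 0.39, 1], [-0.0038, 0.0099, 0.007, 0, -0.27, 0.39, 1], [-0.0037, 0.01, 0.0069, 0, -0.27, 0.39, 1], [-0.0036, 0.01, 0.007, 0, -0.27, 0.39, 1], [-0.0035, 0.01, 0.007, 0, -0.27, 0.39, 1], [-0.0034, 0.01, 0.007, 0, -0.27, 0.39, 1], [-0.0032, 0.0101, 0.007, 0, -0.27, 0.39, 1], [-0.0032, 0.0101, 0.0071, 0, -0.27, 0.39, 1], [0, 0, 0, 0, 0, 0, 1], [0, 0, 0, 0, 0, 0, 1]])

```text
t: 7.05
position: [0.5117, 0.0297, 0.2216]
orientation: [0.009, 0.029, 0.953, 0.301]
contact_force: [-0.9, 0.4, -3.3]
gripper_width: 0.0076
grasp_force: 58.7
```

Run:
```python
from h import *
from station import ctrl
o=ctrl.get_obs();print(o["contact_force"],o["moment"],o["gripper_width"],o["grasp_force"])
p,Rt=tpose([.51619,.10313,.17],np.radians(-3.4))
c=cur();print((c[1].inv()*Rt).as_rotvec(degrees=True),p-c[0])
d={n:ctrl.grab_frame(n) for n in("scene","top")};pickle.dump(d,open("f1.pkl","wb"))
a=cv2.resize(d["top"]["frame"][200:320,180:340,::-1],(800,600),interpolation=cv2.INTER_CUBIC)
a=cv2.resize(a,(400,300));b=cv2.resize(d["scene"]["frame"][160:280,250:410,::-1],(400,300),interpolation=cv2.INTER_CUBIC)
w=cv2.resize(wrist("w2")["frame"][:,:,::-1],(400,300))
cv2.imwrite("pics/c4.png",np.vstack([np.hstack([a,b]),np.hstack([w,w*0])]))
```

```text
[-0.88827568  0.40840214 -3.34126929] [-1.18965102  0.08444215  0.01032332] 0.007632939519126477 58.74006271362305
[ 0.00388885 -0.02001469 -0.03737781] [ 7.22228507e-05 -1.67743627e-04  2.96935428e-04]
```

View pics/c4.png

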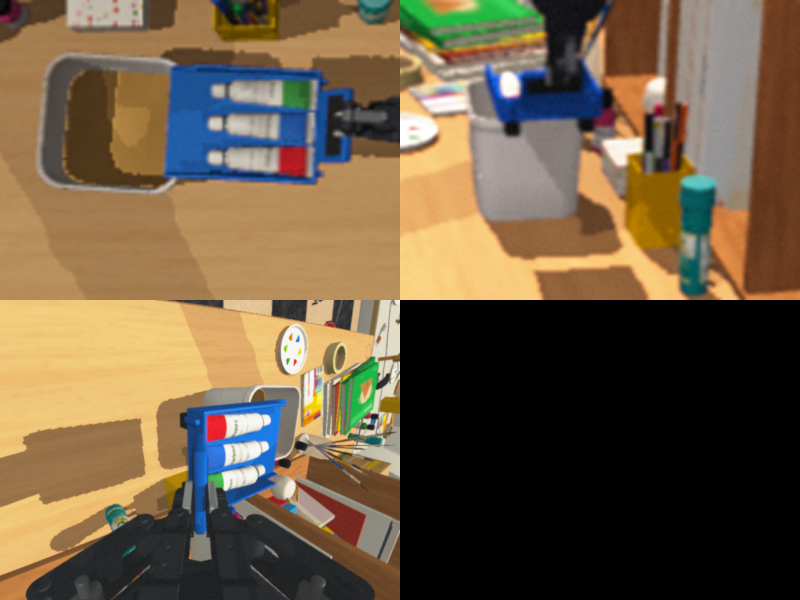

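All three tubes are in the tray and the spout sits just over the rim. I'll lower it.

>>> move_arm(steps=[[0, -0.0032, 0.0045, 0, 0, 0, 1], [0, -0.0032, 0.0045, 0, 0, 0, 1], [0, -0.0032, 0.0045, 0, 0, 0, 1], [0, -0.0032, 0.0045, 0, 0, 0, 1], [0, -0.0032, 0.0045, 0, 0, 0, 1], [0, -0.0032, 0.0045, 0, 0, 0, 1], [0, -0.0032, 0.0045, 0, 0, 0, 1], [0, -0.0016, 0.0022, 0, 0, 0, 1], [0, 0, 0, 0, 0, 0, 1], [0, 0, 0, 0, 0, 0, 1]])

```text
t: 8.2
position: [0.5118, 0.0293, 0.1804]
orientation: [0.009, 0.029, 0.953, 0.301]
contact_force: [1.1, -0.8, -2.3]
gripper_width: 0.0076
grasp_force: 58.7
```

>>> move_arm(steps=[[0, -0.0009, 0.0012, 0, 0, 0, 1], [0, -0.0009, 0.0012, 0, 0, 0, 1], [0, 0, 0, 0, 0, 0, 1], [0, 0, 0, 0, 0, 0, 1]])

```text
t: 8.6
position: [0.5118, 0.0292, 0.1773]
orientation: [0.009, 0.029, 0.953, 0.301]
contact_force: [0.9, -0.3, -2.2]
gripper_width: 0.0078
grasp_force: 58.7
```

>>> move_arm(steps=[[0, -0.0011, 0.0016, 0, 0, 0, 1], [0, -0.0011, 0.0016, 0, 0, 0, 1], [0, 0, 0, 0, 0, 0, 1], [0, 0, 0, 0, 0, 0, 1]])

```text
t: 9.0
position: [0.5117, 0.0293, 0.1733]
orientation: [0.009, 0.029, 0.953, 0.301]
contact_force: [-0.3, -0.4, -2.8]
gripper_width: 0.0078
grasp_force: 58.7
```

>>> move_arm(steps=[[0, -0.0006, 0.0008, 0, 0, 0, 1], [0, 0, 0, 0, 0, 0, 1], [0, 0, 0, 0, 0, 0, 1]])

```text
t: 9.3
position: [0.5117, 0.0292, 0.1724]
orientation: [0.009, 0.029, 0.953, 0.301]
contact_force: [0.0, 1.5, -3.7]
gripper_width: 0.0078
grasp_force: 58.7
```

>>> move_arm(steps=[[0, -0.0006, 0.0008, 0, 0, 0, 1], [0, 0, 0, 0, 0, 0, 1], [0, 0, 0, 0, 0, 0, 1]])

```text
t: 9.6
position: [0.5117, 0.0292, 0.1714]
orientation: [0.009, 0.029, 0.953, 0.301]
contact_force: [-0.3, -0.1, -2.8]
gripper_width: 0.0081
grasp_force: 58.8
```

>>> move_arm(steps=[[0, -0.0006, 0.0008, 0, 0, 0, 1], [0, 0, 0, 0, 0, 0, 1], [0, 0, 0, 0, 0, 0, 1]])

```text
t: 9.9
position: [0.5118, 0.0292, 0.1704]
orientation: [0.009, 0.029, 0.953, 0.301]
contact_force: [0.4, -0.2, -2.5]
gripper_width: 0.0083
grasp_force: 58.8
```

```bash
cat >> h.py <<'E'
def feel():
    from station import ctrl
    F=[]
    for _ in range(4):
        o=ctrl.get_obs();F.append(np.r_[o["contact_force"],o["moment"],o["position"]]);ctrl.grab_frame("top")
    print(np.mean(F,0).round(4))
E
python3 -c "
from h import *;feel()"
```

```text
[ 0.2126  0.3639 -2.3624 -1.0661  0.0192 -0.0085  0.5117  0.0292  0.1704]
```

>>> move_arm(steps=[[0, -0.0006, 0.0008, 0, 0, 0, 1], [0, 0, 0, 0, 0, 0, 1], [0, 0, 0, 0, 0, 0, 1]])

```text
t: 10.4
position: [0.5117, 0.0291, 0.1694]
orientation: [0.009, 0.029, 0.953, 0.301]
contact_force: [0.1, 0.1, -2.6]
gripper_width: 0.008
grasp_force: 58.8
```

```bash
python3 -c "
from h import *;feel()"
```

```text
[ 0.0713 -0.1025 -2.4693 -0.9804  0.0193 -0.0153  0.5117  0.0291  0.1694]
```

>>> move_arm(steps=[[0, -0.0006, 0.0008, 0, 0, 0, 1], [0, 0, 0, 0, 0, 0, 1], [0, 0, 0, 0, 0, 0, 1]])

```text
t: 10.9
position: [0.5117, 0.0291, 0.1684]
orientation: [0.009, 0.029, 0.953, 0.301]
contact_force: [-0.1, -0.7, -2.3]
gripper_width: 0.0083
grasp_force: 58.9
```

```bash
python3 -c "
from h import *;feel()"
```

```text
[-0.2088 -0.4514 -1.9611 -0.9254  0.0224 -0.0336  0.5117  0.0291  0.1684]
```

>>> move_arm(steps=[[0, -0.0003, 0.0004, 0, 0, 0, 1], [0, 0, 0, 0, 0, 0, 1], [0, 0, 0, 0, 0, 0, 1]])

```text
t: 11.4
position: [0.5117, 0.0291, 0.1679]
orientation: [0.009, 0.029, 0.953, 0.301]
contact_force: [0.5, -0.9, -1.0]
gripper_width: 0.0078
grasp_force: 58.9
```

```bash
python3 -c "
from h import *;feel()"
```

```text
[ 0.1349 -0.8095 -1.1382 -0.9131  0.0315  0.0222  0.5117  0.0291  0.1679]
```

Contact is at TCP z ≈ 0.169, which puts the rim near 0.135. I'll raise slightly and advance until the cleat touches.

>>> move_arm(steps=[[0, 0.001, -0.0015, 0, 0, 0, 1], [0, 0.002, 0.0014, 0, 0, 0, 1], [0, 0.002, 0.0014, 0, 0, 0, 1], [0, 0, 0, 0, 0, 0, 1], [0, 0, 0, 0, 0, 0, 1]])

```text
t: 12.1
position: [0.512, 0.0341, 0.1697]
orientation: [0.009, 0.029, 0.953, 0.301]
contact_force: [-0.4, 0.4, -1.3]
gripper_width: 0.0079
grasp_force: 58.8
```

```bash
python3 -c "
from h import *;feel()"
```

```text
[-0.0671  0.1542 -2.2988 -0.9456  0.0104 -0.0067  0.512   0.034   0.1697]
```

>>> move_arm(steps=[[0, 0.0008, 0.0006, 0, 0, 0, 1], [0, 0.0008, 0.0006, 0, 0, 0, 1], [0, 0, 0, 0, 0, 0, 1], [0, 0, 0, 0, 0, 0, 1]])

```text
t: 12.7
position: [0.5121, 0.036, 0.1696]
orientation: [0.009, 0.029, 0.953, 0.301]
contact_force: [-0.1, 0.6, -2.7]
gripper_width: 0.0078
grasp_force: 58.8
```

>>> move_arm(steps=[[0, 0.0008, 0.0006, 0, 0, 0, 1], [0, 0, 0, 0, 0, 0, 1], [0, 0, 0, 0, 0, 0, 1]])

```text
t: 13.0
position: [0.5122, 0.0369, 0.1696]
orientation: [0.009, 0.029, 0.953, 0.301]
contact_force: [-0.4, 0.8, -2.6]
gripper_width: 0.008
grasp_force: 58.8
```

>>> move_arm(steps=[[0, 0.0008, 0.0006, 0, 0, 0, 1], [0, 0, 0, 0, 0, 0, 1], [0, 0, 0, 0, 0, 0, 1]])

```text
t: 13.3
position: [0.5123, 0.0379, 0.1696]
orientation: [0.009, 0.029, 0.953, 0.301]
contact_force: [-0.1, 0.2, -2.1]
gripper_width: 0.0077
grasp_force: 58.8
```

>>> move_arm(steps=[[0, 0.0008, 0.0006, 0, 0, 0, 1], [0, 0, 0, 0, 0, 0, 1], [0, 0, 0, 0, 0, 0, 1]])

```text
t: 13.6
position: [0.5123, 0.039, 0.1695]
orientation: [0.009, 0.029, 0.953, 0.301]
contact_force: [0.7, -0.7, -2.9]
gripper_width: 0.0074
grasp_force: 58.8
```

>>> move_arm(steps=[[0, 0.0008, 0.0006, 0, 0, 0, 1], [0, 0, 0, 0, 0, 0, 1], [0, 0, 0, 0, 0, 0, 1]])

```text
t: 13.9
position: [0.5123, 0.04, 0.1695]
orientation: [0.009, 0.029, 0.953, 0.301]
contact_force: [0.2, -0.1, -1.8]
gripper_width: 0.0076
grasp_force: 58.8
```

>>> move_arm(steps=[[0, 0.0008, 0.0006, 0, 0, 0, 1], [0, 0, 0, 0, 0, 0, 1], [0, 0, 0, 0, 0, 0, 1]])

```text
t: 14.2
position: [0.5124, 0.0409, 0.1695]
orientation: [0.009, 0.029, 0.953, 0.301]
contact_force: [-0.1, 0.2, -1.3]
gripper_width: 0.008
grasp_force: 58.8
```

```bash
python3 -c "
from h import *;feel()"
```

```text
[ 0.2901  0.6756 -2.4138 -0.9695 -0.0037 -0.0631  0.5124  0.0409  0.1695]
```

>>> move_arm(steps=[[0, 0.0008, 0.0006, 0, 0, 0, 1], [0, 0, 0, 0, 0, 0, 1], [0, 0, 0, 0, 0, 0, 1]])

```text
t: 14.7
position: [0.5125, 0.0419, 0.1695]
orientation: [0.009, 0.029, 0.953, 0.301]
contact_force: [0.3, 0.5, -2.2]
gripper_width: 0.008
grasp_force: 58.8
```

>>> move_arm(steps=[[0, 0.0008, 0.0006, 0, 0, 0, 1], [0, 0, 0, 0, 0, 0, 1], [0, 0, 0, 0, 0, 0, 1]])

```text
t: 15.0
position: [0.5126, 0.043, 0.1694]
orientation: [0.009, 0.029, 0.953, 0.301]
contact_force: [-0.6, 0.2, -2.8]
gripper_width: 0.0082
grasp_force: 58.8
```

>>> move_arm(steps=[[0, 0.0008, 0.0006, 0, 0, 0, 1], [0, 0, 0, 0, 0, 0, 1], [0, 0, 0, 0, 0, 0, 1]])

```text
t: 15.3
position: [0.5126, 0.0439, 0.1694]
orientation: [0.009, 0.029, 0.953, 0.301]
contact_force: [0.0, 0.2, -1.9]
gripper_width: 0.008
grasp_force: 58.8
```

```bash
python3 -c "
from h import *;feel()"
```

```text
[ 1.5370e-01  3.5100e-02 -1.6196e+00 -9.3560e-01 -1.8400e-02  1.2000e-03
  5.1260e-01  4.3900e-02  1.6940e-01]
```

>>> move_arm(steps=[[0, 0.0011, 0.0002, 0, 0, 0, 1], [0, 0, 0, 0, 0, 0, 1], [0, 0, 0, 0, 0, 0, 1]])

```text
t: 15.8
position: [0.5127, 0.045, 0.1698]
orientation: [0.009, 0.029, 0.953, 0.301]
contact_force: [0.2, 0.6, -3.1]
gripper_width: 0.0075
grasp_force: 58.8
```

>>> move_arm(steps=[[0, 0.0008, 0.0006, 0, 0, 0, 1], [0, 0, 0, 0, 0, 0, 1], [0, 0, 0, 0, 0, 0, 1]])

```text
t: 16.1
position: [0.5127, 0.046, 0.1698]
orientation: [0.009, 0.029, 0.953, 0.301]
contact_force: [0.2, 0.6, -2.3]
gripper_width: 0.0076
grasp_force: 58.8
```

>>> move_arm(steps=[[0, 0.0008, 0.0006, 0, 0, 0, 1], [0, 0, 0, 0, 0, 0, 1], [0, 0, 0, 0, 0, 0, 1]])

```text
t: 16.4
position: [0.5128, 0.0469, 0.1698]
orientation: [0.009, 0.029, 0.953, 0.301]
contact_force: [0.7, 0.1, -1.8]
gripper_width: 0.0081
grasp_force: 58.8
```

```bash
python3 -c "
from h import *;feel()"
```

```text
[ 0.2811  0.0264 -1.8369 -0.9972  0.0229 -0.0117  0.5128  0.0469  0.1698]
```

>>> move_arm(steps=[[0, 0.0008, 0.0006, 0, 0, 0, 1], [0, 0, 0, 0, 0, 0, 1], [0, 0, 0, 0, 0, 0, 1]])

```text
t: 16.9
position: [0.5128, 0.0479, 0.1697]
orientation: [0.009, 0.029, 0.953, 0.301]
contact_force: [-0.5, -0.7, -2.0]
gripper_width: 0.0081
grasp_force: 58.8
```

>>> move_arm(steps=[[0, 0.0008, 0.0006, 0, 0, 0, 1], [0, 0, 0, 0, 0, 0, 1], [0, 0, 0, 0, 0, 0, 1]])

```text
t: 17.2
position: [0.5129, 0.049, 0.1697]
orientation: [0.009, 0.029, 0.953, 0.301]
contact_force: [-0.9, 0.8, -2.5]
gripper_width: 0.0081
grasp_force: 58.8
```

>>> move_arm(steps=[[0, 0.0008, 0.0006, 0, 0, 0, 1], [0, 0, 0, 0, 0, 0, 1], [0, 0, 0, 0, 0, 0, 1]])

```text
t: 17.5
position: [0.513, 0.0497, 0.1697]
orientation: [0.009, 0.029, 0.953, 0.301]
contact_force: [-0.5, -3.2, -1.2]
gripper_width: 0.0078
grasp_force: 59.1
```

```bash
python3 -c "
from h import *;feel()"
```

```text
[-0.9778 -2.9158 -0.942  -1.3512  0.1716  0.0898  0.513   0.0497  0.1697]
```

The cleat touched with Fy ≈ −2.9 N at TCP y = 0.0497. I'll ease back a little and lower onto the rim.

>>> move_arm(steps=[[0, -0.0007, 0.0006, 0, 0, 0, 1], [0, -0.0005, 0.0007, 0, 0, 0, 1], [0, 0, 0, 0, 0, 0, 1], [0, 0, 0, 0, 0, 0, 1]])

```text
t: 18.1
position: [0.513, 0.0494, 0.1679]
orientation: [0.009, 0.029, 0.953, 0.301]
contact_force: [-1.7, -5.6, 1.1]
gripper_width: 0.0082
grasp_force: 59.5
```

```bash
cat >> h.py <<'E'
YAW=np.radians(-3.4)
def pitch():
    c=cur()[1];return 35-np.degrees(np.arctan2(c.as_matrix()[1,2],-c.as_matrix()[2,2]))
def pivot_rows(P,deg,n,extra=(0,0,0)):
    p,Rc=cur();ax=R.from_euler("z",YAW).apply([1,0,0]);p=np.array(p);out=[]
    s=R.from_rotvec(-np.radians(deg/n)*ax);wt=np.round((Rc.inv()*(s*Rc)).as_rotvec(degrees=True),2)
    tgt=p.copy()
    for k in range(n):
        tgt=P+s.apply(tgt-P)+np.array(extra)/n
        d=np.round(Rc.inv().apply(tgt-p),4);p=p+Rc.apply(d);Rc=Rc*R.from_rotvec(np.radians(wt))
        out.append([*map(float,d),*map(float,wt),1])
    print(str(out).replace(" ",""));print("end",p.round(4))
E
python3 - <<'E'
from h import *
feel();print(pitch())
c=cur();o=c[0]-(tpose([0,0,0],YAW)[0]);print("tray origin",o)
P=o+R.from_euler("z",YAW).apply([0,.056+.007,.018]);print("pivot",P);np.save("P.npy",P)
pivot_rows(P,8,4)
E
```

```text
[-1.4087 -5.2637  0.7428 -1.4671  0.2757  0.1783  0.513   0.0493  0.1679]
0.04767491622638431
tray origin [0.51736806 0.12290449 0.11594712]
pivot [0.52110436 0.1857936  0.13394712]
[[0.0,0.0038,-0.0032,2.0,-0.0,-0.0,1],[0.0,0.0037,-0.0031,2.0,-0.0,-0.0,1],[0.0,0.0038,-0.0032,2.0,-0.0,-0.0,1],[0.0,0.0038,-0.0032,2.0,-0.0,-0.0,1]]
end [0.5134 0.0554 0.1866]
```

>>> move_arm(steps=[[0, -0.0003, -0.0006, 0, 0, 0, 1], [0, 0, 0, 0, 0, 0, 1], [0, 0, 0, 0, 0, 0, 1]])

```text
t: 18.6
position: [0.513, 0.0492, 0.1682]
orientation: [0.009, 0.029, 0.953, 0.301]
contact_force: [-0.5, -2.5, -0.8]
gripper_width: 0.0078
grasp_force: 59.1
```

Run:
```python
from h import *
feel()
```

```text
[-0.2567 -2.3964 -0.4235 -1.1284  0.0788  0.0091  0.513   0.0492  0.1682]
```

Hooked and lightly resting: about 2 N down and 2 N against the cleat. I'll start turning about the inner rim edge.

>>> move_arm(steps=[[0, 0.0038, -0.0032, 2, 0, 0, 1], [0, 0.0037, -0.0031, 2, 0, 0, 1], [0, 0.0038, -0.0032, 2, 0, 0, 1], [0, 0.0038, -0.0032, 2, 0, 0, 1], [0, 0, 0, 0, 0, 0, 1], [0, 0, 0, 0, 0, 0, 1]])

```text
t: 19.4
position: [0.5132, 0.0554, 0.187]
orientation: [0.007, 0.029, 0.972, 0.234]
contact_force: [0.1, -1.0, -1.5]
gripper_width: 0.008
grasp_force: 59.0
```

Run:
```python
from h import *
feel();print(pitch());P=np.load("P.npy")
pivot_rows(P,8,4)
```

```text
[ 0.4587 -0.5556 -1.4145 -0.6798 -0.0712 -0.0604  0.5131  0.0551  0.1867]
7.993125401840334
[[0.0,0.0038,-0.0032,2.0,-0.0,0.0,1],[0.0,0.0037,-0.0032,2.0,-0.0,0.0,1],[0.0,0.0038,-0.0031,2.0,-0.0,0.0,1],[0.0,0.0038,-0.0032,2.0,-0.0,0.0,1]]
end [0.5137 0.0635 0.2043]
```

Run:
```python
from h import *
P=np.load("P.npy");P[1]-=.001;np.save("P.npy",P)
pivot_rows(P,9,4,(0,0,-.0001))
```

```text
[[0.0,0.0042,-0.0035,2.25,-0.0,0.0,1],[0.0,0.0042,-0.0035,2.25,-0.0,0.0,1],[0.0,0.0043,-0.0035,2.25,-0.0,0.0,1],[0.0,0.0042,-0.0035,2.25,-0.0,0.0,1]]
end [0.5138 0.0648 0.2061]
```

>>> move_arm(steps=[[0, 0.0042, -0.0035, 2.25, 0, 0, 1], [0, 0.0042, -0.0035, 2.25, 0, 0, 1], [0, 0.0043, -0.0035, 2.25, 0, 0, 1], [0, 0.0042, -0.0035, 2.25, 0, 0, 1], [0, 0, 0, 0, 0, 0, 1], [0, 0, 0, 0, 0, 0, 1]])

```text
t: 20.2
position: [0.5137, 0.065, 0.2063]
orientation: [0.004, 0.03, 0.987, 0.157]
contact_force: [0.4, 0.1, -1.8]
gripper_width: 0.0078
grasp_force: 58.9
```

Run:
```python
from h import *
feel();print(pitch());P=np.load("P.npy")
pivot_rows(P,8,4)
```

```text
[ 0.2244  0.5964 -1.401  -0.2462 -0.0641 -0.0692  0.5137  0.0647  0.2061]
16.982450449285505
[[0.0,0.0038,-0.0032,2.0,-0.0,0.0,1],[0.0,0.0037,-0.0031,2.0,-0.0,0.0,1],[0.0,0.0038,-0.0032,2.0,-0.0,0.0,1],[0.0,0.0037,-0.0031,2.0,-0.0,0.0,1]]
end [0.5144 0.0757 0.2221]
```

>>> move_arm(steps=[[0, 0.0038, -0.0032, 2, 0, 0, 1], [0, 0.0037, -0.0031, 2, 0, 0, 1], [0, 0.0038, -0.0031, 2, 0, 0, 1], [0, 0.0037, -0.0031, 2, 0, 0, 1], [0, 0, 0, 0, 0, 0, 1], [0, 0, 0, 0, 0, 0, 1]])

```text
t: 21.0
position: [0.5144, 0.076, 0.2222]
orientation: [0.002, 0.03, 0.996, 0.088]
contact_force: [-0.1, 0.6, -2.0]
gripper_width: 0.0082
grasp_force: 58.9
```

Run:
```python
from h import *
feel();print(pitch());P=np.load("P.npy")
pivot_rows(P,9,5)
```

```text
[-0.0044  0.5725 -1.6228  0.0655 -0.0595 -0.0225  0.5144  0.0758  0.2221]
24.973087776501508
[[0.0,0.0034,-0.0028,1.8,-0.0,0.0,1],[0.0,0.0033,-0.0029,1.8,-0.0,0.0,1],[0.0,0.0034,-0.0028,1.8,-0.0,0.0,1],[0.0,0.0034,-0.0029,1.8,-0.0,0.0,1],[0.0,0.0034,-0.0028,1.8,-0.0,0.0,1]]
end [0.5154 0.0908 0.2382]
```

>>> move_arm(steps=[[0, 0.0033, -0.0027, 1.8, 0, 0, 1], [0, 0.0033, -0.0028, 1.8, 0, 0, 1], [0, 0.0034, -0.0028, 1.8, 0, 0, 1], [0, 0.0034, -0.0028, 1.8, 0, 0, 1], [0, 0.0034, -0.0028, 1.8, 0, 0, 1], [0, 0, 0, 0, 0, 0, 1], [0, 0, 0, 0, 0, 0, 1]])

```text
t: 21.9
position: [0.5154, 0.0911, 0.2379]
orientation: [-0.0, 0.03, 1.0, 0.009]
contact_force: [1.2, 0.3, -1.5]
gripper_width: 0.0078
grasp_force: 58.9
```

Run:
```python
from h import *
feel();print(pitch());P=np.load("P.npy")
pivot_rows(P,8,5)
```

```text
[ 0.443   0.8997 -1.4037  0.4617 -0.0394 -0.026   0.5154  0.0908  0.2379]
33.95457254358475
[[0.0,0.003,-0.0025,1.6,-0.0,0.0,1],[0.0,0.003,-0.0026,1.6,-0.0,0.0,1],[0.0,0.003,-0.0025,1.6,-0.0,0.0,1],[0.0,0.003,-0.0025,1.6,-0.0,0.0,1],[0.0,0.0029,-0.0026,1.6,-0.0,0.0,1]]
end [0.5164 0.1061 0.2501]
```

>>> move_arm(steps=[[0, 0.003, -0.0025, 1.6, 0, 0, 1], [0, 0.003, -0.0025, 1.6, 0, 0, 1], [0, 0.003, -0.0025, 1.6, 0, 0, 1], [0, 0.003, -0.0025, 1.6, 0, 0, 1], [0, 0.0028, -0.0025, 1.6, 0, 0, 1], [0, 0, 0, 0, 0, 0, 1], [0, 0, 0, 0, 0, 0, 1]])

```text
t: 22.8
position: [0.5164, 0.1063, 0.2499]
orientation: [-0.002, 0.03, 0.998, -0.06]
contact_force: [0.2, 1.0, 0.0]
gripper_width: 0.0082
grasp_force: 59.0
```

Run:
```python
from h import *
feel();print(pitch());P=np.load("P.npy")
pivot_rows(P,8,5)
```

```text
[-0.0203  1.0718 -1.0569  0.6965 -0.0791  0.0185  0.5164  0.106   0.25  ]
41.940468282991006
[[0.0,0.003,-0.0025,1.6,-0.0,0.0,1],[0.0,0.003,-0.0026,1.6,-0.0,0.0,1],[0.0,0.003,-0.0025,1.6,-0.0,0.0,1],[0.0,0.0029,-0.0026,1.6,-0.0,0.0,1],[0.0,0.003,-0.0025,1.6,-0.0,0.0,1]]
end [0.5174 0.1229 0.2599]
```

>>> move_arm(steps=[[0, 0.003, -0.0025, 1.6, 0, 0, 1], [0, 0.003, -0.0026, 1.6, 0, 0, 1], [0, 0.003, -0.0025, 1.6, 0, 0, 1], [0, 0.0029, -0.0025, 1.6, 0, 0, 1], [0, 0.0029, -0.0025, 1.6, 0, 0, 1], [0, 0, 0, 0, 0, 0, 1], [0, 0, 0, 0, 0, 0, 1]])

```text
t: 23.7
position: [0.5174, 0.1236, 0.2596]
orientation: [-0.004, 0.029, 0.991, -0.13]
contact_force: [-0.6, 1.1, -0.6]
gripper_width: 0.008
grasp_force: 59.0
```

Run:
```python
from h import *
feel();print(pitch());P=np.load("P.npy")
pivot_rows(P,10,5)
```

```text
[ 0.1487  1.494  -1.26    0.9258 -0.0611 -0.0086  0.5174  0.1231  0.2597]
49.94094792183574
[[0.0,0.0037,-0.0032,2.0,-0.0,0.0,1],[0.0,0.0038,-0.0031,2.0,-0.0,0.0,1],[0.0,0.0037,-0.0032,2.0,-0.0,0.0,1],[0.0,0.0038,-0.0032,2.0,-0.0,0.0,1],[0.0,0.0037,-0.0031,2.0,-0.0,0.0,1]]
end [0.5188 0.1456 0.2687]
```

>>> move_arm(steps=[[0, 0.0037, -0.0032, 2, 0, 0, 1], [0, 0.0038, -0.0031, 2, 0, 0, 1], [0, 0.0037, -0.0032, 2, 0, 0, 1], [0, 0.0038, -0.0032, 2, 0, 0, 1], [0, 0.0037, -0.0031, 2, 0, 0, 1], [0, 0, 0, 0, 0, 0, 1], [0, 0, 0, 0, 0, 0, 1]])

```text
t: 24.6
position: [0.5187, 0.1463, 0.2683]
orientation: [-0.007, 0.029, 0.976, -0.217]
contact_force: [0.2, 1.4, -1.6]
gripper_width: 0.0078
grasp_force: 59.1
```

Run:
```python
from h import *
from station import ctrl
feel();print(pitch());P=np.load("P.npy")
d={n:ctrl.grab_frame(n) for n in("scene","top")}
a=cv2.resize(d["top"]["frame"][200:320,180:340,::-1],(400,300),interpolation=cv2.INTER_CUBIC)
b=cv2.resize(d["scene"]["frame"][140:275,240:420,::-1],(400,300),interpolation=cv2.INTER_CUBIC)
w=cv2.resize(wrist("w3")["frame"][:,:,::-1],(400,300))
cv2.imwrite("pics/c5.png",np.vstack([np.hstack([a,b]),np.hstack([w,w*0])]))
pivot_rows(P,-10,5)
```

```text
[-0.1551  1.242  -1.5053  1.2397 -0.0714 -0.038   0.5188  0.1458  0.2686]
59.91969662705229
[[-0.0,-0.0036,0.0033,-2.0,0.0,-0.0,1],[-0.0,-0.0037,0.0033,-2.0,0.0,-0.0,1],[-0.0,-0.0036,0.0033,-2.0,0.0,-0.0,1],[-0.0,-0.0036,0.0033,-2.0,0.0,-0.0,1],[-0.0,-0.0037,0.0033,-2.0,0.0,-0.0,1]]
end [0.5174 0.1228 0.26  ]
```

View pics/c5.png

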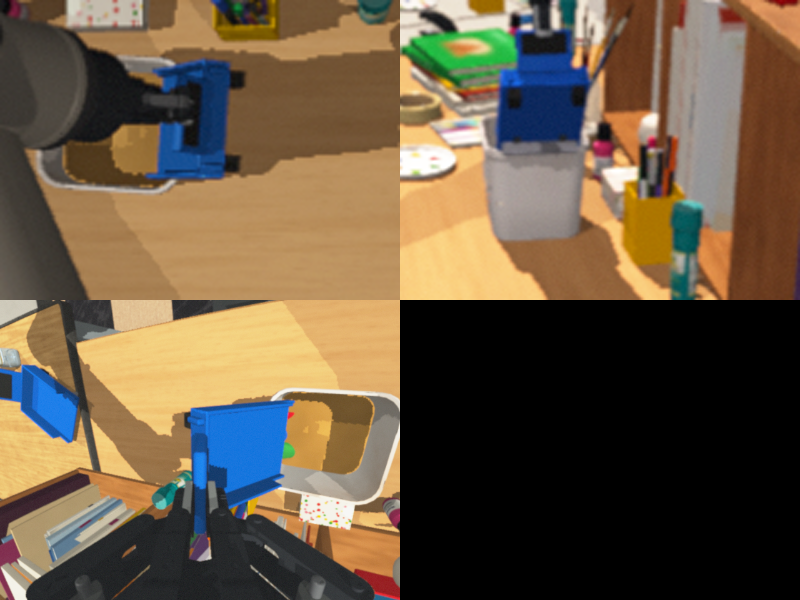

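The tray floor is empty. The red and green tube ends show below the spout lip inside the tub, at (292,412) and (288,450), and the tray still rests on the rim. I'll turn it back about the same edge.

Run:
```python
from h import *
P=np.load("P.npy");P[1]-=.0005;np.save("P.npy",P)
pivot_rows(P,-15,8)
```

```text
[[-0.0,-0.0034,0.0031,-1.87,0.0,-0.0,1],[-0.0,-0.0034,0.003,-1.87,0.0,-0.0,1],[-0.0,-0.0035,0.0031,-1.87,0.0,-0.0,1],[-0.0,-0.0034,0.0031,-1.87,0.0,-0.0,1],[-0.0,-0.0034,0.003,-1.87,0.0,-0.0,1],[-0.0,-0.0034,0.0031,-1.87,0.0,-0.0,1],[-0.0001,-0.0034,0.0031,-1.87,0.0,-0.0,1],[0.0,-0.0034,0.0031,-1.87,0.0,-0.0,1]]
end [0.5169 0.1121 0.2542]
```

>>> move_arm(steps=[[0, -0.0034, 0.0031, -1.87, 0, 0, 1], [0, -0.0034, 0.003, -1.87, 0, 0, 1], [0, -0.0035, 0.0031, -1.87, 0, 0, 1], [0, -0.0034, 0.0031, -1.87, 0, 0, 1], [0, -0.0034, 0.003, -1.87, 0, 0, 1], [0, 0, 0, 0, 0, 0, 1], [0, 0, 0, 0, 0, 0, 1]])

```text
t: 25.65
position: [0.5176, 0.1243, 0.261]
orientation: [-0.004, 0.03, 0.99, -0.136]
contact_force: [0.2, 1.3, 0.4]
gripper_width: 0.0082
grasp_force: 59.2
```

Run:
```python
from h import *
feel();print(pitch());P=np.load("P.npy")
pivot_rows(P,-10,6)
```

```text
[ 0.6524  1.0293  0.054   0.6488 -0.0895 -0.0052  0.5176  0.1248  0.2608]
50.63580087676273
[[-0.0,-0.003,0.0027,-1.67,-0.0,-0.0,1],[-0.0,-0.0031,0.0027,-1.67,-0.0,-0.0,1],[-0.0,-0.003,0.0027,-1.67,-0.0,-0.0,1],[-0.0,-0.0031,0.0027,-1.67,-0.0,-0.0,1],[-0.0,-0.003,0.0027,-1.67,-0.0,-0.0,1],[-0.0,-0.0031,0.0027,-1.67,-0.0,-0.0,1]]
end [0.5163 0.104  0.2484]
```

>>> move_arm(steps=[[0, -0.003, 0.0027, -1.67, 0, 0, 1], [0, -0.0031, 0.0027, -1.67, 0, 0, 1], [0, -0.003, 0.0027, -1.67, 0, 0, 1], [0, -0.003, 0.0027, -1.67, 0, 0, 1], [0, -0.003, 0.0027, -1.67, 0, 0, 1], [0, -0.0031, 0.0027, -1.67, 0, 0, 1], [0, 0, 0, 0, 0, 0, 1], [0, 0, 0, 0, 0, 0, 1]])

```text
t: 26.65
position: [0.5163, 0.1031, 0.2487]
orientation: [-0.002, 0.03, 0.998, -0.049]
contact_force: [0.1, 0.3, 0.5]
gripper_width: 0.0075
grasp_force: 59.1
```

Run:
```python
from h import *
feel();print(pitch());P=np.load("P.npy")
pivot_rows(P,-15,8)
```

```text
[ 0.3766  0.6505 -0.1784  0.3384 -0.0519 -0.0232  0.5163  0.1036  0.2486]
40.61684313406499
[[-0.0,-0.0034,0.003,-1.87,0.0,-0.0,1],[-0.0,-0.0034,0.0031,-1.87,0.0,-0.0,1],[-0.0,-0.0035,0.003,-1.87,0.0,-0.0,1],[-0.0,-0.0034,0.0031,-1.87,0.0,-0.0,1],[-0.0,-0.0034,0.003,-1.87,0.0,-0.0,1],[-0.0,-0.0034,0.0031,-1.87,0.0,-0.0,1],[-0.0,-0.0034,0.003,-1.87,0.0,-0.0,1],[-0.0,-0.0035,0.003,-1.87,0.0,-0.0,1]]
end [0.5147 0.0771 0.2238]
```

>>> move_arm(steps=[[0, -0.0034, 0.003, -1.87, 0, 0, 1], [0, -0.0034, 0.0031, -1.87, 0, 0, 1], [0, -0.0035, 0.003, -1.87, 0, 0, 1], [0, -0.0034, 0.0031, -1.87, 0, 0, 1], [0, -0.0034, 0.003, -1.87, 0, 0, 1], [0, -0.0034, 0.0031, -1.87, 0, 0, 1], [0, -0.0034, 0.003, -1.87, 0, 0, 1], [0, -0.0035, 0.003, -1.87, 0, 0, 1], [0, 0, 0, 0, 0, 0, 1], [0, 0, 0, 0, 0, 0, 1]])

```text
t: 27.85
position: [0.5147, 0.0768, 0.2238]
orientation: [0.002, 0.03, 0.996, 0.081]
contact_force: [0.1, 1.1, -1.4]
gripper_width: 0.008
grasp_force: 59.1
```

Run:
```python
from h import *
feel();print(pitch());P=np.load("P.npy")
pivot_rows(P,-12,6)
```

```text
[ 0.0551  0.4646 -1.0218 -0.1369  0.0015  0.0106  0.5147  0.0772  0.2239]
25.697537786357433
[[-0.0,-0.0036,0.0032,-2.0,-0.0,-0.0,1],[-0.0,-0.0037,0.0033,-2.0,-0.0,-0.0,1],[-0.0,-0.0036,0.0032,-2.0,-0.0,-0.0,1],[-0.0,-0.0037,0.0033,-2.0,-0.0,-0.0,1],[-0.0,-0.0036,0.0032,-2.0,-0.0,-0.0,1],[-0.0,-0.0037,0.0033,-2.0,-0.0,-0.0,1]]
end [0.5137 0.061  0.1996]
```

>>> move_arm(steps=[[0, -0.0037, 0.0033, -2, 0, 0, 1], [0, -0.0037, 0.0034, -2, 0, 0, 1], [0, -0.0036, 0.0032, -2, 0, 0, 1], [0, -0.0037, 0.0033, -2, 0, 0, 1], [0, -0.0036, 0.0033, -2, 0, 0, 1], [0, -0.0037, 0.0033, -2, 0, 0, 1], [0, 0, 0, 0, 0, 0, 1], [0, 0, 0, 0, 0, 0, 1]])

```text
t: 28.85
position: [0.5137, 0.0604, 0.1992]
orientation: [0.005, 0.03, 0.982, 0.185]
contact_force: [-0.7, -0.0, -0.5]
gripper_width: 0.008
grasp_force: 59.1
```

Run:
```python
from h import *
feel();print(pitch());P=np.load("P.npy")
pivot_rows(P,-pitch(),7)
```

```text
[ 0.0093 -0.1846 -0.4131 -0.5067  0.0332  0.0379  0.5138  0.0608  0.1994]
13.714848377924511
[[-0.0,-0.0036,0.0032,-1.96,-0.0,-0.0,1],[-0.0,-0.0035,0.0032,-1.96,-0.0,-0.0,1],[-0.0,-0.0036,0.0032,-1.96,-0.0,-0.0,1],[-0.0,-0.0036,0.0031,-1.96,-0.0,-0.0,1],[-0.0,-0.0036,0.0032,-1.96,-0.0,-0.0,1],[-0.0,-0.0035,0.0032,-1.96,-0.0,-0.0,1],[-0.0,-0.0036,0.0032,-1.96,-0.0,-0.0,1]]
end [0.5131 0.0489 0.1683]
```

>>> move_arm(steps=[[0, -0.0036, 0.0032, -1.96, 0, 0, 1], [0, -0.0035, 0.0032, -1.96, 0, 0, 1], [0, -0.0036, 0.0032, -1.96, 0, 0, 1], [0, -0.0036, 0.0031, -1.96, 0, 0, 1], [0, -0.0036, 0.0032, -1.96, 0, 0, 1], [0, -0.0035, 0.0032, -1.96, 0, 0, 1], [0, -0.0036, 0.0032, -1.96, 0, 0, 1], [0, 0, 0, 0, 0, 0, 1], [0, 0, 0, 0, 0, 0, 1], [0, 0, 0, 0, 0, 0, 1]])

```text
t: 30.05
position: [0.5131, 0.0488, 0.1684]
orientation: [0.009, 0.028, 0.953, 0.301]
contact_force: [-0.1, -0.1, -1.1]
gripper_width: 0.0081
grasp_force: 59.0
```

Run:
```python
from h import *
from station import ctrl
feel();print(pitch())
d={n:ctrl.grab_frame(n) for n in("scene","top")};pickle.dump(d,open("f2.pkl","wb"))
a=cv2.resize(d["top"]["frame"][200:320,180:340,::-1],(400,300),interpolation=cv2.INTER_CUBIC)
b=cv2.resize(d["scene"]["frame"][140:275,240:420,::-1],(400,300),interpolation=cv2.INTER_CUBIC)
w=cv2.resize(wrist("w4")["frame"][:,:,::-1],(400,300))
cv2.imwrite("pics/c6.png",np.vstack([np.hstack([a,b]),np.hstack([w,w*0])]))
# plan: up 60mm, back to original spot, 3 mm above desk
t=np.load("tray0.npy");p,Rt=tpose([.475,t[1]-.01,.06],np.radians(0));c=cur()
x=rows(*c,c[0]+[0,0,.06],c[1],6,1);x=rows(*x,p,Rt,12,1);q,_=tpose([.475,t[1]-.01,.004],0);rows(*x,q,Rt,6,1);print(q)
```

```text
[-2.1370e-01 -4.2640e-01 -1.0894e+00 -8.4750e-01  5.0000e-03 -4.0000e-04
  5.1310e-01  4.8800e-02  1.6840e-01]
-0.004318053436271896
[[0.0,0.0057,-0.0082,0.0,0.0,0.0,1],[0.0,0.0058,-0.0082,0.0,0.0,0.0,1],[0.0,0.0057,-0.0082,0.0,0.0,0.0,1],[0.0,0.0058,-0.0081,0.0,0.0,0.0,1],[0.0,0.0057,-0.0082,0.0,0.0,0.0,1],[0.0,0.0058,-0.0082,0.0,0.0,0.0,1]]
[[0.0023,-0.0176,-0.0005,0.01,0.16,-0.24,1],[0.0023,-0.0176,-0.0006,0.01,0.16,-0.24,1],[0.0025,-0.0176,-0.0005,0.01,0.16,-0.24,1],[0.0025,-0.0176,-0.0005,0.01,0.16,-0.24,1],[0.0026,-0.0176,-0.0005,0.01,0.16,-0.24,1],[0.0026,-0.0176,-0.0005,0.01,0.16,-0.24,1],[0.0027,-0.0176,-0.0004,0.01,0.16,-0.24,1],[0.0029,-0.0175,-0.0005,0.01,0.16,-0.24,1],[0.0028,-0.0175,-0.0005,0.01,0.16,-0.24,1],[0.003,-0.0176,-0.0004,0.01,0.16,-0.24,1],[0.003,-0.0175,-0.0004,0.01,0.16,-0.24,1],[0.0031,-0.0175,-0.0004,0.01,0.16,-0.24,1]]
[[0.0,-0.0053,0.0076,-0.01,0.0,0.01,1],[0.0,-0.0054,0.0077,-0.01,0.0,0.01,1],[0.0,-0.0053,0.0076,-0.01,0.0,0.01,1],[0.0,-0.0054,0.0077,-0.01,0.0,0.01,1],[0.0,-0.0053,0.0076,-0.01,0.0,0.01,1],[0.0001,-0.0054,0.0076,-0.01,0.0,0.01,1]]
[ 0.475      -0.12621603  0.05593611]
```

View pics/c6.png

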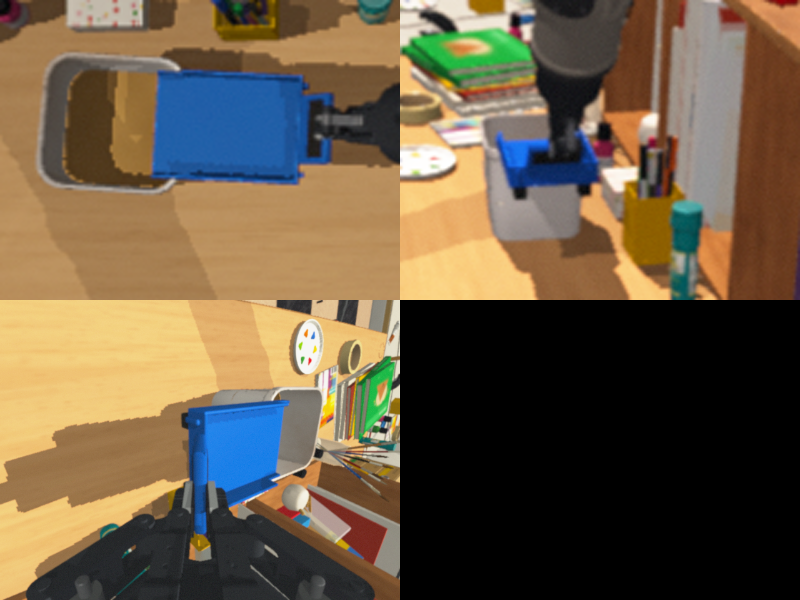

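The tray is empty, level and resting on the rim, and the tub has not moved. I'll lift it away and carry it back.

>>> move_arm(steps=[[0, 0.0014, -0.0025, 0, 0, 0, 1], [0, 0.0057, -0.0082, 0, 0, 0, 1], [0, 0.0058, -0.0082, 0, 0, 0, 1], [0, 0.0057, -0.0082, 0, 0, 0, 1], [0, 0.0058, -0.0081, 0, 0, 0, 1], [0, 0.0057, -0.0082, 0, 0, 0, 1], [0, 0.0058, -0.0082, 0, 0, 0, 1]])

```text
t: 31.1
position: [0.5129, 0.0481, 0.2319]
orientation: [0.009, 0.029, 0.953, 0.301]
contact_force: [0.3, 0.6, -1.5]
gripper_width: 0.0079
grasp_force: 58.9
```

>>> move_arm(steps=[[0.0023, -0.0176, -0.0005, 0.01, 0.16, -0.24, 1], [0.0023, -0.0176, -0.0006, 0.01, 0.16, -0.24, 1], [0.0025, -0.0176, -0.0005, 0.01, 0.16, -0.24, 1], [0.0025, -0.0176, -0.0005, 0.01, 0.16, -0.24, 1], [0.0026, -0.0176, -0.0005, 0.01, 0.16, -0.24, 1], [0.0026, -0.0176, -0.0005, 0.01, 0.16, -0.24, 1], [0.0027, -0.0176, -0.0004, 0.01, 0.16, -0.24, 1], [0.0029, -0.0175, -0.0005, 0.01, 0.16, -0.24, 1], [0.0028, -0.0175, -0.0005, 0.01, 0.16, -0.24, 1], [0.003, -0.0176, -0.0004, 0.01, 0.16, -0.24, 1], [0.003, -0.0175, -0.0004, 0.01, 0.16, -0.24, 1], [0.0031, -0.0175, -0.0004, 0.01, 0.16, -0.24, 1], [0, 0, 0, 0, 0, 0, 1], [0, 0, 0, 0, 0, 0, 1]])

```text
t: 32.5
position: [0.4751, -0.1266, 0.1149]
orientation: [0.0, 0.0, 0.954, 0.3]
contact_force: [-0.3, 0.4, -1.3]
gripper_width: 0.0079
grasp_force: 58.9
```

Run:
```python
from h import *
t=np.load("tray0.npy");q,Rt=tpose([.475,t[1]-.01,.003],0);c=cur();print(c[0])
rows(*c,q,Rt,9,1);print(q)
```

```text
[ 0.47509521 -0.12660342  0.11486602]
[[0.0,-0.0038,0.0055,-0.0,0.0,-0.0,1],[0.0,-0.0038,0.0055,-0.0,0.0,-0.0,1],[0.0,-0.0037,0.0054,-0.0,0.0,-0.0,1],[0.0001,-0.0038,0.0055,-0.0,0.0,-0.0,1],[-0.0,-0.0038,0.0055,-0.0,0.0,-0.0,1],[-0.0,-0.0038,0.0055,-0.0,0.0,-0.0,1],[-0.0,-0.0038,0.0055,-0.0,0.0,-0.0,1],[0.0,-0.0037,0.0055,-0.0,0.0,-0.0,1],[0.0,-0.0038,0.0054,-0.0,0.0,-0.0,1]]
[ 0.475      -0.12621603  0.05493611]
```

>>> move_arm(steps=[[0, -0.0038, 0.0055, 0, 0, 0, 1], [0, -0.0038, 0.0055, 0, 0, 0, 1], [0, -0.0037, 0.0054, 0, 0, 0, 1], [0, -0.0038, 0.0055, 0, 0, 0, 1], [0, -0.0038, 0.0055, 0, 0, 0, 1], [0, -0.0038, 0.0055, 0, 0, 0, 1], [0, -0.0038, 0.0055, 0, 0, 0, 1], [0, -0.0037, 0.0055, 0, 0, 0, 1], [0, -0.0038, 0.0054, 0, 0, 0, 1], [0, -0.0008, 0.0012, 0, 0, 0, 1], [0, -0.0006, 0.0008, 0, 0, 0, 1], [0, 0, 0, 0, 0, 0, 1], [0, 0, 0, 0, 0, 0, 1]])

```text
t: 33.8
position: [0.475, -0.1264, 0.0525]
orientation: [0.0, -0.0, 0.954, 0.3]
contact_force: [0.4, 0.4, -2.0]
gripper_width: 0.0078
grasp_force: 59.0
```

```bash
python3 -c "
from h import *;feel()"
```

```text
[ 0.2995  0.0634 -1.7303 -0.9065  0.0029  0.0392  0.4751 -0.1264  0.0524]
```

>>> move_arm(steps=[[0, -0.0005, 0.0007, 0, 0, 0, 1], [0, 0, 0, 0, 0, 0, 1], [0, 0, 0, 0, 0, 0, 1]])

```text
t: 34.3
position: [0.4751, -0.1267, 0.0519]
orientation: [0.001, -0.0, 0.954, 0.3]
contact_force: [-2.3, -2.8, 7.0]
gripper_width: 0.0079
grasp_force: 60.1
```

```bash
python3 -c "
from h import *;feel()"
```

```text
[-2.1421 -2.726   7.1522 -0.1875  0.3797  0.2746  0.4751 -0.1266  0.0519]
```

On the desk. I'll release and back out along the tool axis.

>>> move_arm(steps=[[0, 0.0002, -0.0003, 0, 0, 0, 1], [0, 0, 0, 0, 0, 0, -1], [0, 0, 0, 0, 0, 0, -1], [0, 0, 0, 0, 0, 0, -1], [0, 0, 0, 0, 0, 0, -1], [0, 0, 0, 0, 0, 0, -1], [0, 0, 0, 0, 0, 0, -1], [0, 0, 0, 0, 0, 0, -1], [0, 0, 0, 0, 0, 0, -1], [0, 0, -0.01, 0, 0, 0, -1], [0, 0, -0.02, 0, 0, 0, -1], [0, 0, -0.03, 0, 0, 0, -1], [0, 0, -0.03, 0, 0, 0, -1], [0, 0, -0.03, 0, 0, 0, -1], [0, 0, -0.03, 0, 0, 0, -1], [0, 0.02, -0.03, 0, 0, 0, -1], [0, 0.02, -0.03, 0, 0, 0, -1], [0, 0, 0, 0, 0, 0, -1], [0, 0, 0, 0, 0, 0, -1]])

```text
t: 36.4
position: [0.4748, -0.2144, 0.2477]
orientation: [0.001, -0.0, 0.954, 0.3]
contact_force: [-0.1, 0.2, -0.9]
gripper_width: 0.0854
grasp_force: 0.0
```

Run:
```python
from h import *
from station import ctrl
d={n:ctrl.grab_frame(n) for n in("scene","top")};pickle.dump(d,open("f3.pkl","wb"))
a=cv2.resize(d["top"]["frame"][190:310,190:390,::-1],(400,240),interpolation=cv2.INTER_CUBIC)
b=cv2.resize(d["scene"]["frame"][160:310,240:440,::-1],(400,300),interpolation=cv2.INTER_CUBIC)
a=cv2.copyMakeBorder(a,0,60,0,0,0);w=cv2.resize(wrist("w5")["frame"][:,:,::-1],(400,300))
cv2.imwrite("pics/c7.png",np.vstack([np.hstack([a,b]),np.hstack([w,w*0])]))
```

```text
(no output)
```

View pics/c7.png

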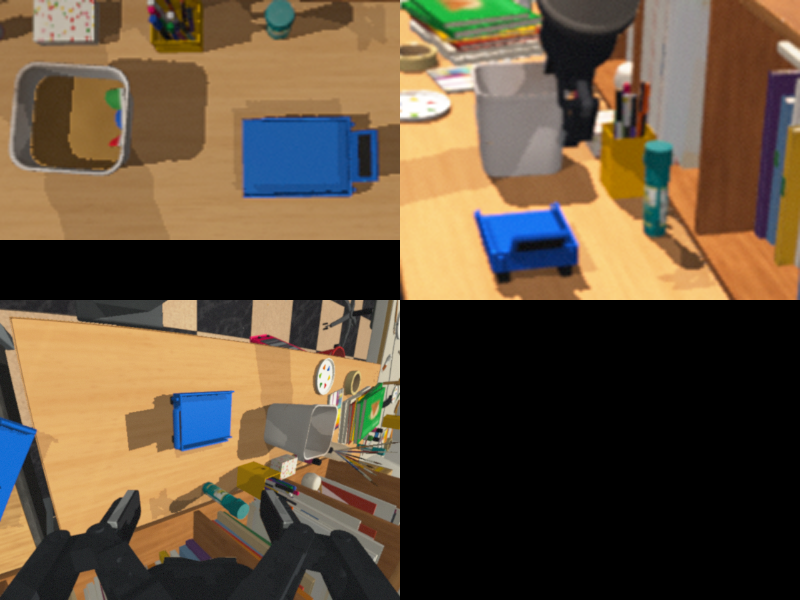

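The top view shows all three tubes (green, blue, red ends) inside the tub at (113,97), (119,118) and (114,142). The empty tray stands flat on the desk, clear of the tub, and the gripper is free.

```bash
python3 -c "
from station import ctrl;print(ctrl.job_done())"
```

```text
the job is handed in; nothing more can be done
None
```

The job is handed in: all three tubes are in the tub, the empty tray stands flat on the desk clear of it, and the tub and other things look undisturbed (about 36 s of the 72 s used).

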